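Ring for the cook and point out the missed dish

TASK

Call the cook and show what was missed on the plating line: ring the counter bell by pressing its plunger down, then point down at the round biscuit left on the baking tray, then at the one dish of the line that has no biscuit in it, about two seconds at each, and finish still pointing at that dish. To point, hold the fingertips still a few centimetres above the middle of the thing. Touch nothing but the bell, and pick nothing up.

Things in the scene. Friction and masses are not known exactly. Their poses are not given: they have to be found in the camera images.
- dish_empty: White ceramic rectangular dish, open at the top: 150 mm (its x) by 105 mm (its y) over the rim, narrowing to 122 by 80 mm at the foot, 48 mm high, floor 6 mm thick, walls 5 mm. One of six alike standing close together, upright, in two rows of three, long sides roughly along world x. Origin: centre of its underside, z up. This is the one with NO biscuit in it; it may be in any of the six places.
- dish_empty_rim (a point): Centre of the mouth of the dish that has no biscuit, level with its rim, 48 mm above the counter. Not listed: a flat wooden spatula (9 mm high) lies beyond the dishes and a glass measuring jug (112 mm high) stands at the far left, both with their middles over 0.82 m from the robot.
- dish_1: White ceramic rectangular dish, open at the top: 150 mm (its x) by 105 mm (its y) over the rim, narrowing to 122 by 80 mm at the foot, 48 mm high, floor 6 mm thick, walls 5 mm. One of six alike standing close together, upright, in two rows of three, long sides roughly along world x. Origin: centre of its underside, z up. It has biscuit_1 lying in it.
- dish_2: White ceramic rectangular dish, open at the top: 150 mm (its x) by 105 mm (its y) over the rim, narrowing to 122 by 80 mm at the foot, 48 mm high, floor 6 mm thick, walls 5 mm. One of six alike standing close together, upright, in two rows of three, long sides roughly along world x. Origin: centre of its underside, z up. It has biscuit_2 lying in it.
- dish_3: White ceramic rectangular dish, open at the top: 150 mm (its x) by 105 mm (its y) over the rim, narrowing to 122 by 80 mm at the foot, 48 mm high, floor 6 mm thick, walls 5 mm. One of six alike standing close together, upright, in two rows of three, long sides roughly along world x. Origin: centre of its underside, z up. It has biscuit_3 lying in it.
- dish_4: White ceramic rectangular dish, open at the top: 150 mm (its x) by 105 mm (its y) over the rim, narrowing to 122 by 80 mm at the foot, 48 mm high, floor 6 mm thick, walls 5 mm. One of six alike standing close together, upright, in two rows of three, long sides roughly along world x. Origin: centre of its underside, z up. It has biscuit_4 lying in it.
- dish_5: White ceramic rectangular dish, open at the top: 150 mm (its x) by 105 mm (its y) over the rim, narrowing to 122 by 80 mm at the foot, 48 mm high, floor 6 mm thick, walls 5 mm. One of six alike standing close together, upright, in two rows of three, long sides roughly along world x. Origin: centre of its underside, z up. It has biscuit_5 lying in it.
- biscuit_left: Round black biscuit, 58 mm across, 13 mm thick at its slightly domed middle, lying flat. Origin: centre of its underside. It is the only round one on the baking tray; its top is 16 mm above the counter.
- biscuit_left_top (a point): Middle of the top of the round biscuit on the tray, 13 mm above its underside.
- biscuit_1: Round black biscuit, 58 mm across, 13 mm thick at its slightly domed middle, lying flat. Origin: centre of its underside. It lies on the floor of dish_1.
- biscuit_2: Round black biscuit, 58 mm across, 13 mm thick at its slightly domed middle, lying flat. Origin: centre of its underside. It lies on the floor of dish_2.
- biscuit_3: Round black biscuit, 58 mm across, 13 mm thick at its slightly domed middle, lying flat. Origin: centre of its underside. It lies on the floor of dish_3.
- biscuit_4: Round black biscuit, 58 mm across, 13 mm thick at its slightly domed middle, lying flat. Origin: centre of its underside. It lies on the floor of dish_4.
- biscuit_5: Round black biscuit, 58 mm across, 13 mm thick at its slightly domed middle, lying flat. Origin: centre of its underside. It lies on the floor of dish_5.
- tray: Fixed aluminium baking tray, 300 mm (its x, roughly along world x) by 190 mm (its y), 18 mm high with flared sides, floor 3 mm thick. It stands to the left or to the right of the dishes, with the bell on the other side. On it lie one round biscuit and one finger biscuit. Origin: centre of its underside.
- finger_biscuit: Pale finger-shaped biscuit, 88 by 24 mm, 12 mm thick, on the tray at its end nearer the robot. Not the one meant. Origin: centre of its underside, its x along its length.
- bell: Counter bell, fixed: round black foot 85 mm across, steel gong 76 mm across whose crown is 48 mm above the counter, and a plunger standing up through the crown. Nothing else stands within 60 mm of it. Origin: centre of its underside.
- bell_top (a point): Middle of the top of the bell's plunger, a round steel knob 17 mm across; 66 mm above the counter when up. The point moves with the plunger.
- bell_plunger (a joint): How far the bell's plunger is pressed down, m: 0 up (the spring brings it back), 0.006 fully down. It starts to move at 1.5 N and is fully down at 4.5 N; the bell counts as rung at 0.004.
Things that resemble listed ones, but are neither listed nor needed, are in the scene too. Of the things like the bell, leave any that is red; of the rest the smaller one is meant.

How it is judged (in metres and radians):
On the way, in this order (a step that is already met when the one before it is completed fails the run):
1. the bell is rung: its plunger pressed at least 4 of its 6 mm (value of joint bell_plunger above 0.004 m), for 0.05 s.
2. the bell let go, and the tool, pointing down, is held above the round biscuit on the tray for 1.5 s (TCP within 30 mm of its middle sideways and less than 100 mm above its top) (horizontal distance between the grasp point and biscuit_left_top below 0.03 m and z of the grasp point in the frame of biscuit_left_top between 0 and 0.1 m and angle between the grasp point's own z axis and vertical above 2.36 rad and value of joint bell_plunger below 0.002 m), for 1.5 s.
3. then the tool, pointing down, is held above the dish without a biscuit for 1.5 s (TCP within 30 mm of its middle sideways and less than 100 mm above its rim) (horizontal distance between the grasp point and dish_empty_rim below 0.03 m and z of the grasp point in the frame of dish_empty_rim between 0 and 0.1 m and angle between the grasp point's own z axis and vertical above 2.36 rad and value of joint bell_plunger below 0.002 m), for 1.5 s.
At the end, for the whole second after the job is handed in: The tool still points down (within 45 degrees) at the dish that has no biscuit, the TCP within 30 mm of its middle sideways and 0 to 100 mm above its rim, the bell plunger is up again (less than 2 mm down), and every dish and every biscuit is within 6 mm of where it was at the start (all of step 3 and distance of each of dish_empty, dish_1, dish_2, dish_3, dish_4, dish_5, biscuit_1, biscuit_2, biscuit_3, biscuit_4, biscuit_5, biscuit_left, finger_biscuit from where it was at the start of the episode below 0.006 m); the robot touches nothing.
It fails at once if the fingers touch anything but the bell (contact force between the fingers and anything else above 0.3 N and contact force between the fingers and bell below 0.01 N).
It fails at once if the fingers touch a dish, a biscuit or the tray (contact force between the fingers and dish_empty above 0.3 N or contact force between the fingers and dish_1 above 0.3 N or contact force between the fingers and dish_2 above 0.3 N or contact force between the fingers and dish_3 above 0.3 N or contact force between the fingers and dish_4 above 0.3 N or contact force between the fingers and dish_5 above 0.3 N or contact force between the fingers and biscuit_1 above 0.3 N or contact force between the fingers and biscuit_2 above 0.3 N or contact force between the fingers and biscuit_3 above 0.3 N or contact force between the fingers and biscuit_4 above 0.3 N or contact force between the fingers and biscuit_5 above 0.3 N or contact force between the fingers and biscuit_left above 0.3 N or contact force between the fingers and finger_biscuit above 0.3 N or contact force between the fingers and tray above 0.3 N).
It fails at once if the arm or the gripper's body touches anything (contact force between the arm and anything else above 0.3 N and contact force between the arm and bell below 0.01 N).
It fails at once if a biscuit or a dish is lifted or shifted by more than 15 mm (distance of any of dish_empty, dish_1, dish_2, dish_3, dish_4, dish_5, biscuit_1, biscuit_2, biscuit_3, biscuit_4, biscuit_5, biscuit_left, finger_biscuit from where it was at the start of the episode above 0.015 m).
It also fails if it takes over 64 s, if anything falls off the work surface, if the arm or the gripper's body presses on something with over 40 N, if the wrist force passes 120 N, or if a joint passes its speed limit or range.

ROBOT

A 6-joint arm with a two-finger parallel gripper is mounted at the origin on the work surface. World frame = base frame: x ahead of the robot, y to its left, z up, the work surface at z = 0. Lengths are in m, angles in degrees, forces in N, time in s.
With the tool pointing down it reaches from about 0.375 to 0.9 m from the base axis. Payload 3.1 kg.
Tool frame: the origin (TCP) lies between the finger pads, 19 mm behind the fingertips; this is the grasp point; z points along the fingers, y is the line along which they close (so a half turn about z gives the same grasp; the last joint's range is limited). The gripper opens to 87 mm and grips with 3 to 60 N. Pads are 19 mm wide; open, the fingers measure 117 mm over their backs; the gripper's body (75 mm by 190 mm) begins 51 mm behind the grasp point.
Start: joints at [-87.519, 30.224, 82.088, -0, 67.689, -10.227], TCP at [0.138, -0.61, 0.241] pointing down, gripper open.
Joint ranges: [-176.69, 176.69], [-43.24, 126.21], [12.49, 139.97], [-82, 262], [0, 151.66], [-163.58, 163.58]. Speed limits (degrees/s): [159.86, 159.86, 180, 180, 180, 180].

INTERFACE

Orientations are given as a 3x3 rotation matrix whose columns are the frame's x, y, z axes.
In Python, from rig import * gives the robot as it stands.
- The arm moves only by the shell command python3 -m jog 'ROWS'. ROWS is text: rows parted by semicolons, each of 7 numbers parted by spaces: the shift along the tool's x, y, z in mm, then the turn, a rotation vector about the tool's x, y, z in rad, then the finger opening in mm, from 0 to 87. In form: tx ty tz ax ay az fingers; .... A call has 1 to 12 rows; each row shifts and turns the commanded pose from where the row before left it, along the tool's axes as they then stand; what a row does not reach is not made up. A row lasts 1/8 s, in which the tool goes at most 62.5 mm and 10.7 degrees, less where a joint would pass 70% of its speed; a pose out of reach is approached as far as the arm can. A call with a gripper value outside its range is refused whole. The fingers move at their own pace and stop on an object; the grip force is fixed at half the most. Time passes only in rows, so rows that do not move let the fingers close. It gives the time, the measured TCP pose, the force, the opening and the grip force at its end, in the units of the state.
- read_state(): the state, without advancing time (a new reading comes with each control period).
- capture(name): name is "scene" or "side" or "wrist"; returns a dict with "color" (400x640x3 uint8, red, green, blue), "camera_matrix" (3x3 intrinsics, pixels), "distortion" ([k1, k2, p1, p2, k3] as OpenCV has them; the pictures are not rectified), "R" (3x3) and "t" (3): a world point X has camera coordinates R X + t. Camera axes: x right, y down, z forward; pixel columns grow to the right and rows downward; lengths in m; the calibration is good to about 2 mm. A picture is of the moment at which its call begins. There is no depth.
- hand_in(): hands the job in; it is judged then, once.
Trained networks look in the newest picture that a camera, given by its name, has taken for a name from the list of things; names that differ only in an ending like _2 or _b are one class to them, and where a whole thing is asked for, a point or a joint stands for the part that bears it (a point fixed in the world has none). Each returns a list of dicts, best first, with "conf" (0 to 1); they miss things now and then, are a little off and sometimes report something else, mostly with a low value. They report only what shows in the picture. A call takes as long as a camera call. They do not tell look-alikes from the thing itself.
- find_in(camera, target): "at" ([x, y, z] in m, in world coordinates, good to about 4 mm: the middle of the surface that is visible of it).
- trace(camera, target): "pixels" (400x640 bool, what is visible of it).
- place_of(camera, target): "at" ([x, y, z] in m, in world coordinates, good to about 4 mm: a listed point, or the origin of a listed thing).
The state is a dict: "time_s": time; "joint_positions": joint angles; "qvel": joint speeds; "tau": joint torques, N m; "position": TCP position; "tcp_rot": TCP orientation; "force": force on the tool from outside, world axes, zero at the start; "moment": the same for the moment, N m; "opening": opening from 0.0 (shut) to 1.0 (fully open); "grasp_force": force on a finger pad.
Only numpy, scipy, OpenCV 4.12 (cv2) and the standard library are available. Lean on these libraries where they do the work, as an engineer would, in place of code of your own. Each camera call takes 0.05 s, during which the arm holds its last target. There are 200 camera calls.

## Working session

There is one attempt and no reset: what is moved stays moved. The work goes in short steps, Python scripts to look and compute and a shell command to move; the robot and the scene stay as the last step left them, time stands still between calls to the robot, and variables do not carry over. Pictures are saved under pics/ and viewed, at most 10 in all, crops included, and the job is handed in when it is done.

```bash
mkdir -p pics; python3 - <<'E'
from rig import *
import cv2,numpy as np
for c in ["scene","side"]:
    d=capture(c); cv2.imwrite(f"pics/{c}0.png",d["color"][:,:,::-1])
    for t in ["bell","bell_top","dish_1","biscuit_1","biscuit_left_top","tray","dish_empty_rim","finger_biscuit"]:
        print(c,t,[(np.round(o["at"],3).tolist(),round(o["conf"],2)) for o in place_of(c,t)])
s=read_state();print(s["time_s"],s["position"],s["tcp_rot"],s["opening"])
E
```

```text
scene bell [([0.316, 0.312, 0.003], 0.98), ([0.465, 0.379, 0.003], 0.92), ([0.478, 0.254, -0.0], 0.85)]
scene bell_top [([0.318, 0.312, 0.096], 0.56), ([0.465, 0.375, 0.066], 0.5), ([0.486, 0.254, 0.065], 0.5), ([0.684, 0.004, 0.004], 0.35)]
scene dish_1 [([0.671, -0.124, 0.003], 0.95), ([0.67, 0.002, -0.002], 0.85), ([0.501, 0.122, 0.007], 0.85), ([0.674, 0.119, 0.002], 0.63), ([0.501, -0.129, 0.001], 0.61)]
scene biscuit_1 [([0.671, 0.12, 0.006], 0.93), ([0.666, -0.122, 0.006], 0.82), ([0.5, 0.123, 0.006], 0.81), ([0.505, -0.119, 0.009], 0.76), ([0.681, 0.003, 0.001], 0.75), ([0.465, 0.376, 0.068], 0.68)]
scene biscuit_left_top [([0.57, -0.356, 0.013], 0.94)]
scene tray [([0.494, -0.365, 0.004], 0.57)]
scene dish_empty_rim [([0.504, -0.005, 0.051], 0.58)]
scene finger_biscuit [([0.389, -0.364, 0.001], 0.77)]
side bell [([0.483, 0.254, -0.001], 0.93), ([0.318, 0.314, 0.002], 0.75), ([0.463, 0.384, -0.003], 0.56)]
side bell_top [([0.318, 0.315, 0.092], 0.67), ([0.462, 0.375, 0.066], 0.62), ([0.483, 0.251, 0.068], 0.48)]
side dish_1 [([0.673, 0.0, 0.004], 0.93), ([0.668, 0.121, 0.001], 0.8), ([0.67, -0.125, -0.002], 0.64), ([0.503, 0.122, 0.0], 0.64), ([0.506, -0.126, 0.002], 0.59)]
side biscuit_1 [([0.673, 0.118, 0.003], 0.69), ([0.682, -0.002, 0.006], 0.68), ([0.662, -0.12, 0.01], 0.5), ([0.504, -0.123, 0.009], 0.5)]
side biscuit_left_top [([0.568, -0.359, 0.018], 0.42), ([0.666, 0.123, 0.003], 0.19)]
side tray [([0.495, -0.363, 0.0], 0.9)]
side dish_empty_rim [([0.505, 0.002, 0.048], 0.8)]
side finger_biscuit []
0.9 [ 0.13752389 -0.60968156  0.24126234] [[ 9.75500081e-01  2.19999074e-01 -9.48144079e-06]
 [ 2.19999074e-01 -9.75500080e-01 -2.79247150e-05]
 [-1.53925577e-05  2.51546536e-05 -1.00000000e+00]] 1.0005710622599935
```

View pics/scene0.png

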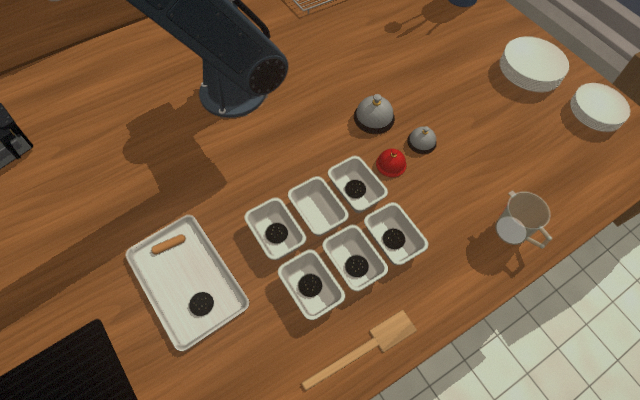

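View pics/side0.png

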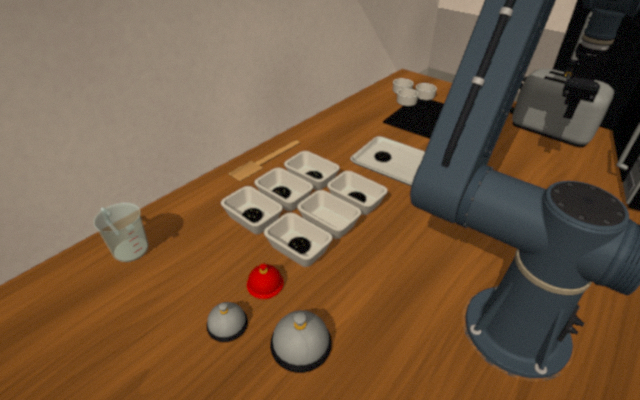

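The scene picture shows the small steel bell at (423,139), the red one at (391,162) and the large one at (375,113). The empty dish is at (318,206), the middle of the near row, and the round biscuit at (202,303). The positions reported by both cameras match: bell (0.463,0.376), biscuit (0.569,-0.357), dish (0.504,-0.002). I'll close the fingers and travel high.

```bash
python3 -m jog '38 -31 0 0 0 0 0;38 -31 0 0 0 0 0;38 -31 0 0 0 0 0;38 -31 0 0 0 0 0;38 -31 0 0 0 0 0;38 -31 0 0 0 0 0;38 -31 0 0 0 0 0;38 -31 0 0 0 0 0;38 -31 0 0 0 0 0;38 -31 0 0 0 0 0;38 -31 0 0 0 0 0;0 0 0 0 0 0 0'
cat > h.py <<'E'
from rig import *
import numpy as np
def go(p):
    s=read_state(); d=np.array(p)-s["position"]
    print("t",s["time_s"],"pos",np.round(s["position"],4),"open",round(s["opening"],2),"q",np.round(s["joint_positions"]),"tool mm",np.round(1000*np.array(s["tcp_rot"]).T@d,1),"F",np.round(s["force"],1))
E
python3 -c "
from h import *
go([.463,.376,.2])"
```

```text
time_s: 2.4
position: [0.4717, -0.1826, 0.2414]
tcp_rot: [[0.974, 0.225, 0.001], [0.225, -0.974, 0.0], [0.001, 0.0, -1.0]]
force: [-0.1, -0.3, -0.3]
opening: 0.003
grasp_force: 0.0
t 2.4 pos [ 0.4717 -0.1826  0.2414] open 0.0 q [-34.  21.  99.   0.  60.  43.] tool mm [ 117.2 -546.2   41.5] F [-0.1 -0.3 -0.3]
```

```bash
python3 -m jog '10 -47 0 0 0 0 0;10 -47 0 0 0 0 0;10 -47 0 0 0 0 0;10 -47 0 0 0 0 0;10 -47 0 0 0 0 0;10 -47 0 0 0 0 0;10 -47 0 0 0 0 0;10 -47 0 0 0 0 0;10 -47 0 0 0 0 0;10 -47 0 0 0 0 0;17 -76 0 0 0 0 0;0 0 0 0 0 0 0'
python3 - <<'E'
from h import *
import cv2
for c in ["wrist","scene","side"]:
    d=capture(c)
    if c!="side": cv2.imwrite(f"pics/{c}1.png",d["color"][:,:,::-1])
    for t in ["bell","bell_top"]:
        for o in place_of(c,t):
            u,_=cv2.projectPoints(np.array([o["at"]]),cv2.Rodrigues(d["R"])[0],d["t"],d["camera_matrix"],np.array(d["distortion"],float))
            print(c,t,np.round(o["at"],4),round(o["conf"],2),u.ravel().round())
go([.463,.376,.1])
E
```

```text
time_s: 3.9
position: [0.4647, 0.3607, 0.2413]
tcp_rot: [[0.975, 0.224, 0.002], [0.224, -0.975, 0.001], [0.002, -0.001, -1.0]]
force: [0.1, -0.3, 0.3]
opening: 0.006
grasp_force: 0.0
wrist bell [0.4809 0.249  0.0011] 0.66 [425. 183.]
wrist bell [4.654e-01 3.798e-01 1.000e-04] 0.58 [305. 170.]
wrist bell [ 3.182e-01  3.108e-01 -2.000e-04] 0.48 [336. 301.]
wrist bell_top [0.4788 0.2567 0.0656] 0.74 [436. 197.]
wrist bell_top [0.4663 0.374  0.0653] 0.64 [309. 182.]
scene bell [ 0.4793  0.2549 -0.0048] 0.8 [391. 165.]
scene bell [ 0.318   0.3091 -0.0004] 0.75 [373. 118.]
scene bell [ 4.627e-01  3.805e-01 -3.000e-04] 0.66 [422. 141.]
scene bell [0.5016 0.1217 0.0068] 0.59 [356. 189.]
scene bell_top [0.3173 0.3127 0.0955] 0.49 [378.  95.]
scene bell_top [0.4828 0.2573 0.0657] 0.46 [396. 150.]
scene bell_top [0.4635 0.378  0.0659] 0.41 [426. 127.]
side bell [ 3.152e-01  3.114e-01 -3.000e-04] 0.75 [302. 345.]
side bell [ 4.835e-01  2.572e-01 -4.000e-04] 0.72 [263. 285.]
side bell [ 0.4631  0.3809 -0.0025] 0.63 [226. 327.]
side bell_top [ 5.038e-01  1.251e-01 -4.000e-04] 0.7 [296. 249.]
side bell_top [0.3146 0.31   0.0923] 0.47 [301. 318.]
side bell_top [0.4815 0.255  0.0655] 0.44 [262. 265.]
side bell_top [0.6659 0.1218 0.0016] 0.21 [253. 219.]
t 4.35 pos [0.4647 0.3568 0.2414] open 0.01 q [ 27.  27.  88.  -0.  65. 104.] tool mm [  2.5 -19.1 141.4] F [ 0.6 -0.3 -0.5]
```

View pics/wrist1.png

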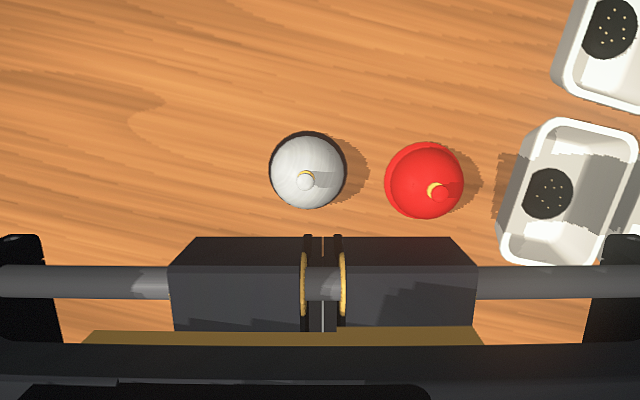

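The wrist picture shows the steel bell's knob at (305,181), clearly apart from the red bell at (425,180). I'll check the knob by ray at z = 0.066 while shifting over it.

```bash
python3 - <<'E'
from h import *
import cv2
d=capture("wrist")
n=cv2.undistortPoints(np.array([[[305,180.5]]]),d["camera_matrix"],np.array(d["distortion"],float)).ravel()
R=np.array(d["R"]);C=-R.T@d["t"];r=R.T@np.array([*n,1]);print("knob",C+r*(.066-C[2])/r[2])
E
python3 -m jog '2 -10 0 0 0 0 0;0 -10 20 0 0 0 0;0 0 30 0 0 0 0;0 0 30 0 0 0 0;0 0 20 0 0 0 0;0 0 0 0 0 0 0;0 0 0 0 0 0 0'
python3 -c "
from h import *
go([.464,.377,.0795])"
```

```text
knob [0.46702261 0.37331291 0.066     ]
time_s: 5.28
position: [0.4624, 0.3785, 0.142]
tcp_rot: [[0.975, 0.22, 0.001], [0.22, -0.975, 0.001], [0.002, -0.001, -1.0]]
force: [1.0, 0.9, 0.9]
opening: 0.003
grasp_force: 0.0
t 5.275 pos [0.4624 0.3785 0.142 ] open 0.0 q [ 29.  35.  91.   0.  53. 106.] tool mm [ 1.1  1.9 62.5] F [1.  0.9 0.9]
```

```bash
python3 -m jog '2 3 10 0 0 0 0;0 0 20 0 0 0 0;0 0 15 0 0 0 0;0 0 7 0 0 0 0;0 0 3 0 0 0 0;0 0 3 0 0 0 0;0 0 3 0 0 0 0;0 0 0 0 0 0 0;0 0 0 0 0 0 0'
```

```text
time_s: 6.4
position: [0.4647, 0.3755, 0.0807]
tcp_rot: [[0.975, 0.22, 0.001], [0.22, -0.975, 0.0], [0.001, -0.0, -1.0]]
force: [-0.6, -0.9, 3.9]
opening: 0.006
grasp_force: 1.8
```

```bash
python3 -m jog '0 0 1.5 0 0 0 0;0 0 1 0 0 0 0;0 0 0 0 0 0 0;0 0 0 0 0 0 0'
```

```text
time_s: 6.9
position: [0.4647, 0.3755, 0.079]
tcp_rot: [[0.975, 0.22, 0.001], [0.22, -0.975, 0.0], [0.001, -0.0, -1.0]]
force: [-1.8, -1.6, 11.3]
opening: 0.006
grasp_force: 5.3
```

Force of 11 N at the plunger's bottom height, so the bell is fully pressed. Lifting and moving to the biscuit.

```bash
python3 -m jog '0 0 -10 0 0 0 0;0 0 -20 0 0 0 0;0 0 -40 0 0 0 0;0 0 -40 0 0 0 0;0 0 -40 0 0 0 0;-4 46 0 0 0 0 0;-4 46 0 0 0 0 0;-4 46 0 0 0 0 0;-4 46 0 0 0 0 0;-4 46 0 0 0 0 0;-4 46 0 0 0 0 0;-4 46 0 0 0 0 0'
python3 -m jog '-4 46 0 0 0 0 0;-4 46 0 0 0 0 0;-4 46 0 0 0 0 0;-4 46 0 0 0 0 0;-4 46 0 0 0 0 0;-4 46 0 0 0 0 0;-4 46 0 0 0 0 0;-4 46 0 0 0 0 0;-4 46 0 0 0 0 0;0 0 0 0 0 0 0'
python3 - <<'E'
from h import *
for c in ["wrist","scene"]:
    capture(c)
    for t in ["biscuit_left_top","bell_top"]: print(c,t,[(np.round(o["at"],3),round(o["conf"],2)) for o in place_of(c,t)])
go([.569,-.357,.07])
E
```

```text
time_s: 8.4
position: [0.5081, 0.0537, 0.2276]
tcp_rot: [[0.976, 0.22, 0.0], [0.22, -0.976, 0.0], [0.0, -0.0, -1.0]]
force: [1.1, 0.2, 0.2]
opening: 0.006
grasp_force: 0.0
time_s: 9.65
position: [0.564, -0.3605, 0.2271]
tcp_rot: [[0.976, 0.216, 0.001], [0.216, -0.976, -0.002], [0.001, 0.002, -1.0]]
force: [-0.5, 0.9, -0.5]
opening: 0.008
grasp_force: 0.0
wrist biscuit_left_top [(array([ 0.57 , -0.359,  0.013]), 0.6)]
wrist bell_top []
scene biscuit_left_top [(array([ 0.57 , -0.352,  0.016]), 0.82)]
scene bell_top [(array([ 0.668, -0.12 ,  0.008]), 0.64), (array([0.487, 0.255, 0.063]), 0.58), (array([0.466, 0.378, 0.068]), 0.51), (array([0.317, 0.312, 0.095]), 0.36)]
t 9.95 pos [ 0.5639 -0.3551  0.2277] open 0.0 q [-42.  34.  76.   0.  69.  35.] tool mm [  4.6   3.1 157.7] F [-0.  -0.4 -0.5]
```

Descend 155 mm, then hold about 2.2 s.

```bash
python3 -m jog '5 3 20 0 0 0 0;0 0 35 0 0 0 0;0 0 35 0 0 0 0;0 0 35 0 0 0 0;0 0 20 0 0 0 0;0 0 10 0 0 0 0;0 0 0 0 0 0 0;0 0 0 0 0 0 0;0 0 0 0 0 0 0;0 0 0 0 0 0 0;0 0 0 0 0 0 0;0 0 0 0 0 0 0'
python3 -m jog '0 0 0 0 0 0 0;0 0 0 0 0 0 0;0 0 0 0 0 0 0;0 0 0 0 0 0 0;0 0 0 0 0 0 0;0 0 0 0 0 0 0;0 0 0 0 0 0 0;0 0 0 0 0 0 0;0 0 0 0 0 0 0;0 0 0 0 0 0 0;0 0 0 0 0 0 0;0 0 0 0 0 0 0'
python3 -c "
from h import *
go([.504,-.001,.11])"
```

```text
time_s: 11.45
position: [0.5695, -0.3585, 0.0729]
tcp_rot: [[0.976, 0.22, 0.0], [0.22, -0.976, -0.0], [0.0, 0.0, -1.0]]
force: [-0.7, -0.8, -0.4]
opening: 0.005
grasp_force: 0.0
time_s: 12.95
position: [0.5695, -0.3585, 0.0727]
tcp_rot: [[0.975, 0.22, -0.0], [0.22, -0.975, 0.0], [-0.0, -0.0, -1.0]]
force: [0.5, 0.5, 0.5]
opening: 0.008
grasp_force: 0.0
t 12.95 pos [ 0.5695 -0.3585  0.0727] open 0.01 q [-42.  46.  81.   0.  53.  36.] tool mm [  14.8 -363.1  -37.3] F [0.5 0.5 0.5]
```

```bash
python3 -m jog '0 0 -30 0 0 0 0;0 0 -45 0 0 0 0;0 0 -45 0 0 0 0;2 -46 0 0 0 0 0;2 -46 0 0 0 0 0;2 -46 0 0 0 0 0;2 -46 0 0 0 0 0;2 -46 0 0 0 0 0;2 -46 0 0 0 0 0;2 -46 0 0 0 0 0;1 -40 0 0 0 0 0;0 0 0 0 0 0 0'
python3 - <<'E'
from h import *
import cv2
for c in ["scene","side"]:
    d=capture(c)
    if c=="side": cv2.imwrite("pics/side2.png",d["color"][:,:,::-1])
    print(c,[(np.round(o["at"],3),round(o["conf"],2)) for o in place_of(c,"dish_empty_rim")])
go([.504,-.001,.11])
E
```

```text
time_s: 14.45
position: [0.5031, 0.0004, 0.1929]
tcp_rot: [[0.975, 0.224, -0.001], [0.224, -0.975, 0.001], [-0.001, -0.001, -1.0]]
force: [0.7, -0.7, -0.0]
opening: 0.007
grasp_force: 0.0
scene [(array([ 0.503, -0.004,  0.051]), 0.92)]
side [(array([ 0.509, -0.   ,  0.047]), 0.65)]
t 14.65 pos [ 0.5052 -0.0031  0.1929] open 0.0 q [-13.  25. 102.  -0.  53.  64.] tool mm [-0.8 -2.4 82.9] F [ 0.5 -0.2  0.1]
```

View pics/side2.png

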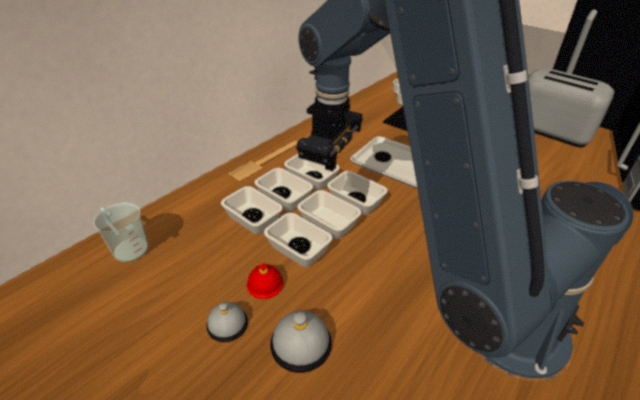

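The side picture shows the gripper high over the dishes, its fingers at about (330,165), and the empty dish at (330,212). The dishes are undisturbed. Now I'll descend to about z = 0.11 and hold.

```bash
python3 -m jog '0 -2 20 0 0 0 0;0 0 30 0 0 0 0;0 0 20 0 0 0 0;0 0 10 0 0 0 0;0 0 0 0 0 0 0;0 0 0 0 0 0 0;0 0 0 0 0 0 0;0 0 0 0 0 0 0;0 0 0 0 0 0 0;0 0 0 0 0 0 0;0 0 0 0 0 0 0;0 0 0 0 0 0 0'
python3 -m jog '0 0 0 0 0 0 0;0 0 0 0 0 0 0;0 0 0 0 0 0 0;0 0 0 0 0 0 0;0 0 0 0 0 0 0;0 0 0 0 0 0 0;0 0 0 0 0 0 0;0 0 0 0 0 0 0;0 0 0 0 0 0 0;0 0 0 0 0 0 0;0 0 0 0 0 0 0;0 0 0 0 0 0 0'
python3 -c "
from h import *
go([.504,-.001,.11])
print(hand_in())"
```

```text
time_s: 16.15
position: [0.504, -0.0001, 0.1127]
tcp_rot: [[0.975, 0.22, -0.0], [0.22, -0.975, 0.0], [-0.0, -0.0, -1.0]]
force: [-0.2, -0.3, -0.2]
opening: 0.009
grasp_force: 0.0
time_s: 17.65
position: [0.504, -0.0001, 0.1128]
tcp_rot: [[0.975, 0.22, 0.0], [0.22, -0.975, -0.0], [0.0, 0.0, -1.0]]
force: [0.1, 0.2, 0.1]
opening: 0.006
grasp_force: 0.0
t 17.65 pos [ 5.040e-01 -1.000e-04  1.128e-01] open 0.01 q [-13.  33. 106.   0.  41.  65.] tool mm [-0.2  0.9  2.8] F [0.1 0.2 0.1]
the job is handed in; nothing more can be done
None
```

The job is handed in (no verdict was returned): I rang the small steel bell, pointed at the round biscuit on the tray for about 2 s, then at the empty dish in the middle of the near row, where the tool was still pointing at hand-in.

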